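# Bring the box under the spout and tip in the steel balls

### The job

Two alike dispensers stand behind a slide rail; the tray of one holds two steel balls, the tray of the other holds two short steel rollers. Slide the wooden box along its rail until it stands fully under the spout of the dispenser with the balls, then press that dispenser's black tab fully down so that both balls run into the box. Leave the tray of rollers untipped and the box under the spout.

Things in the scene. Friction and masses are not known exactly. Their poses are not given: they have to be found in the camera images.
- box (a joint): Slide of the wooden receiving box along its rail, m. 0 = middle of the rail, grows towards the rail's +y end; stops at -0.12 and +0.12, where the box stands exactly under the one or the other spout. It starts near the middle. About 1.5 N moves it; it stays where it is left. The box is open-topped, 76x76 mm outside, walls 4 mm, floor top 18 mm and rim 52 mm above the table; it passes 6 mm below the spouts.
- box_post (a point): The box's push post: an upright steel pin 12 mm thick, its top 74 mm above the table, standing 58 mm in front (-x of the box) of the box's centre, fixed to it by a low bracket 20 to 26 mm above the table. This point lies on its axis, 14 mm below its top. Axes as the rail's: y along the rail, x away from the robot towards the dispensers. Push it from the side or pinch it from above.
- box_mid (a point): Centre of the box's inner floor, 18 mm above the table; axes as the rail's (y along the rail).
- ball_spout (a point): Centre of the mouth of the spout of the dispenser whose tray holds the balls, 58 mm above the table; aluminium square tube 54 mm (along the rail) x 42 mm, rising to 102 mm above the table. Axes as the rail's. The other dispenser, with the rollers, is alike and stands 240 mm away along the rail. Either may be at either end.
- ball_tab (a point): Top centre of the black tab (28 mm along the rail x 36 mm) on the arm of the tray that holds the balls, about 123 mm above the table, 50 mm to the +y side of its spout's centre line. Pressed straight down, it goes down about 38 mm to its stop and tips the tray by 0.70 rad about a pivot lying 52 mm further back (+x) and 106 mm above the table, while moving back and forth by 5 mm at most. It takes 2 to 3 N and the tray stays where it is left.
- ball_tray (a joint): Tilt of the tray that holds the balls, rad: 0 level (start), 0.70 fully tipped. The balls run out from about 0.2 on.
- roller_tray (a joint): Tilt of the other tray, which holds the two short rollers (12 mm thick, 26 mm long, lying side by side), rad: 0 level (start); leave it.
- ball0_center (a point): Centre of one of the two steel balls, 16 mm diameter, at the start in the dispenser's tray.
- ball1_center (a point): Centre of the other steel ball, 16 mm diameter, at the start in the same tray.

How it is judged:
On the way:
1. the box stands under the spout of the balls' dispenser, the balls still in their tray (horizontal distance between box_mid and ball_spout below 0.015 m and height (world z) of each of ball0_center, ball1_center above 0.095 m and value of joint ball_tray below 0.2 rad), for 0.1 s.
At the end, for the whole second after the job is handed in: The box stands under the balls' spout (centres within 15 mm), both balls lie inside the box, their tray is still tipped by more than 0.5 rad, and the tray of rollers is not tipped (under 0.2 rad) (horizontal distance between box_mid and ball_spout below 0.015 m and horizontal distance between each of ball0_center, ball1_center and box_mid below 0.048 m and height (world z) of ball0_center between 0.018 and 0.048 m and height (world z) of ball1_center between 0.018 and 0.048 m and value of joint ball_tray above 0.5 rad and value of joint roller_tray below 0.2 rad); the robot touches nothing.
It fails at once if the tray of rollers is tipped (value of joint roller_tray above 0.25 rad).
It also fails if it takes over 38 s, if anything falls off the work surface, if the arm or the gripper's body presses on something with over 40 N, if the wrist force passes 120 N, or if a joint passes its speed limit or range.

### The arm

A 7-joint arm with a two-finger parallel gripper is mounted at the origin on a cart in front of the work surface, level with it; the furniture and walls round the work are solid. World frame = base frame: x ahead of the robot, y to its left, z up, the work surface at z = 0. Lengths are in m, angles in rad, forces in N, time in s.
With the tool pointing down it reaches from about 0.35 to 0.775 m from the base axis. Payload 3.1 kg.
Tool frame: the origin (TCP) lies midway between the tips of the shut fingers; the grasp point (between the pads) lies 19 mm behind it; z points along the fingers, y is the line along which they close (so a half turn about z gives the same grasp; the last joint's range is limited). The gripper opens to 85 mm and grips with 20 to 120 N. Pads are 22 mm wide; open, the fingers measure 114 mm over their backs; the gripper's body (76 mm by 85 mm) begins 54 mm behind the grasp point. The pads swing forward as they close: fully open they stand 13 mm farther back than shut.
Start: joints at [-1.199, 0.311, 0.014, 1.512, -0.004, 1.319, -0.027], TCP at [0.221, 0.504, 0.231] pointing down, gripper open.
Joint ranges: [-2.7, 2.7], [-0.3, 1.91], [-1.27, 1.3], [0.12, 2.57], [-1.44, 4.58], [0.2, 2.03], [-3.05, 3.05]. Speed limits (rad/s): [2.79, 2.79, 3.14, 3.14, 3.14, 3.14, 3.14].

### API

Orientations are given as a 3x3 rotation matrix whose columns are the frame's x, y, z axes.
In Python, from cell import env, snapshot, finish_job gives the robot as it stands. The module is installed in compiled form; this text tells all that it offers.
- The arm moves only by the shell command python3 -m inch 'ROWS'. ROWS is JSON, a list of rows, each an object of numbers: "x", "y", "z": the shift along the tool's x, y, z in m; "wx", "wy", "wz": the turn, a rotation vector about the tool's x, y, z in degrees; "jaw": the gripper command: -1 is shut, 1 is fully open, values between are in proportion. In form: [{"x": .., "y": .., "z": .., "wx": .., "wy": .., "wz": .., "jaw": ..}, ...]. A call has 1 to 12 rows; each row is the pose to reach, as a shift and turn from the pose commanded when the call began, along the tool's axes at that moment; what a row does not reach only later rows make up. A row lasts 1/12 s, in which the tool goes at most 41.7 mm and 7.16 degrees, less where a joint would pass 70% of its speed; a pose out of reach is approached as far as the arm can. A call with a gripper value outside its range is refused whole. The fingers move at their own pace and stop on an object; the grip force is fixed at half the most. Time passes only in rows, so rows that repeat a pose let the fingers close. It gives the time, the measured TCP pose, the force, the opening and the grip force at its end, in the units of the state.
- env.read_state(): the state, without advancing time (a new reading comes with each control period).
- snapshot(name): name is "side" or "top"; returns a dict with "pixels" (384x512x3 uint8, red, green, blue), "fx", "fy", "cx", "cy" (pixels), "R" (3x3) and "t" (3): a world point X has camera coordinates R X + t. Camera axes: x right, y down, z forward; pixel columns grow to the right and rows downward; lengths in m; the calibration is good to about 2 mm. A picture is of the moment at which its call begins. There is no depth.
- finish_job(): hands the job in; it is judged then, once.
The state is a dict: "time": time; "q": joint angles; "joint_velocities": joint speeds; "effort": joint torques, N m; "ee_pos": TCP position; "ee_rot": TCP orientation; "wrist_force": force on the tool from outside, world axes, zero at the start; "wrist_torque": the same for the moment, N m; "grip_width": opening from 0.0 (shut) to 1.0 (fully open); "grasp_force": force on a finger pad.
Only numpy, scipy, OpenCV 4.12 (cv2) and the standard library are available. Lean on these libraries where they do the work, as an engineer would, in place of code of your own. Each camera call takes 0.05 s, during which the arm holds its last target. There are 200 camera calls.

## Working session

There is one attempt and no reset: what is moved stays moved. The work goes in short steps, Python scripts to look and compute and a shell command to move; the robot and the scene stay as the last step left them, time stands still between calls to the robot, and variables do not carry over. Pictures are saved under pics/ and viewed, at most 10 in all, crops included, and the job is handed in when it is done.

```bash
mkdir -p pics; python3 - <<'E'
from cell import env, snapshot
import cv2,pickle
for n in("side","top"):
    s=snapshot(n); pickle.dump(s,open(n+".pkl","wb")); cv2.imwrite(f"pics/{n}0.png",cv2.resize(s["pixels"][:,:,::-1],(800,600),interpolation=cv2.INTER_CUBIC))
    print(n,s["fx"],s["cx"],s["cy"],s["R"],s["t"])
s=env.read_state();print(s["time"],s["ee_pos"],s["ee_rot"])
E
```

```text
side 484.38362554153866 258.87281946540224 186.6462427331018 [[ 0.82021237 -0.57190081 -0.01345834]
 [-0.30514651 -0.41749513 -0.85591088]
 [ 0.48387733  0.70613546 -0.5169482 ]] [-0.48077223  0.22644895  0.70175368]
top 436.79516278612147 257.80619967794007 196.27421849192976 [[-2.52772477e-02 -9.99661743e-01 -6.12054369e-03]
 [-9.71981712e-01  2.60076600e-02 -2.33613256e-01]
 [ 2.33693416e-01  4.39563712e-05 -9.72310334e-01]] [-0.07472279  0.56798652  0.84921776]
0.1 [0.22087443 0.50298671 0.23032557] [[-9.15631063e-01  4.02018846e-01 -7.77650755e-04]
 [ 4.02019590e-01  9.15628944e-01 -1.97143579e-03]
 [-8.05148002e-05 -2.11773868e-03 -9.99997754e-01]]
```

View pics/top0.png

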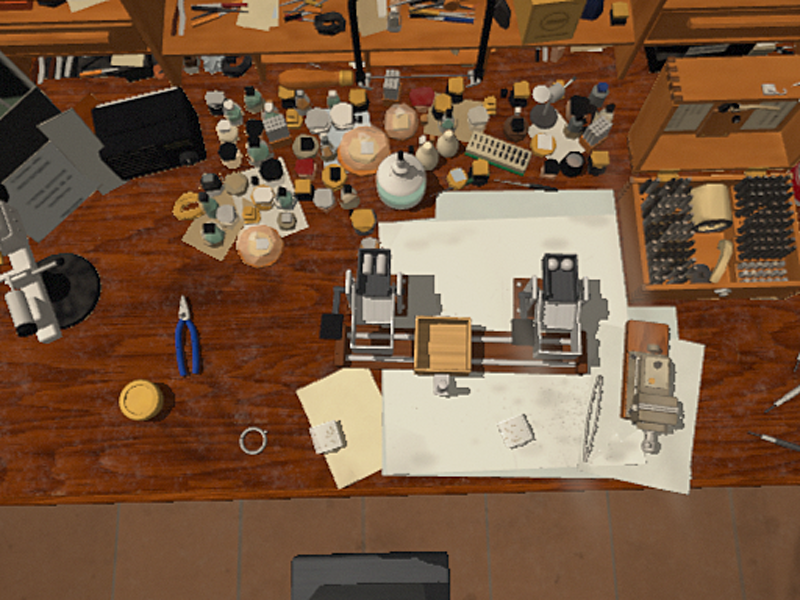

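View pics/side0.png

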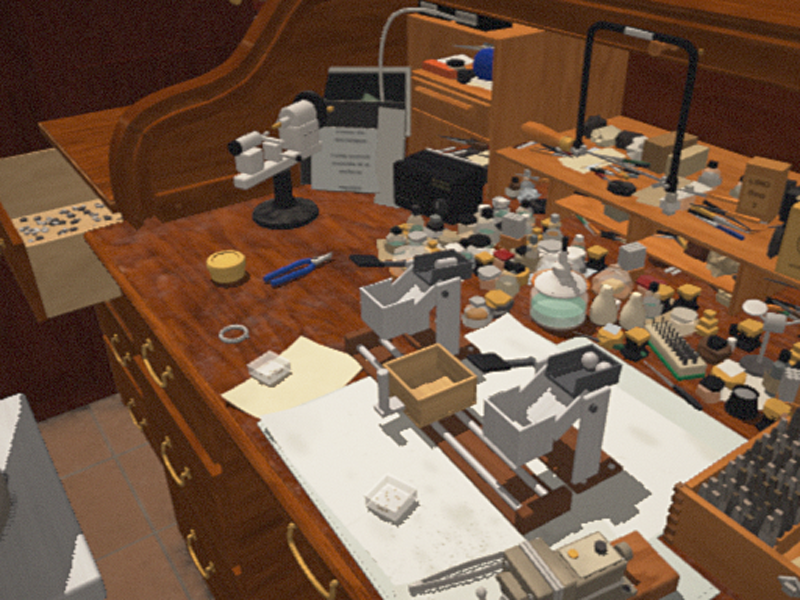

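The top view shows rollers in the left dispenser (375,262) and balls in the right one (560,265), i.e. the -y end. The box is at (443,345), its post at (441,383) and the ball tab at (522,332). The side view agrees, with the balls in the nearer tray at (590,360) and the tab at (490,362).

```bash
cat > h.py <<'E'
import numpy as np,cv2,pickle
def ray(s,u,v,z):
    d=s["R"].T@np.array([(u-s["cx"])/s["fx"],(v-s["cy"])/s["fy"],1]); c=-s["R"].T@s["t"]
    return c+d*(z-c[2])/d[2]
def proj(s,X):
    p=s["R"]@np.array(X)+s["t"]; return np.array([s["cx"]+s["fx"]*p[0]/p[2],s["cy"]+s["fy"]*p[1]/p[2]])
E
python3 - <<'E'
from h import *
s=pickle.load(open("top.pkl","rb"));im=s["pixels"]
x0,y0,x1,y1=200,145,400,265
c=cv2.resize(im[y0:y1,x0:x1,::-1],None,fx=4,fy=4,interpolation=cv2.INTER_CUBIC);cv2.imwrite("pics/topcrop.png",c)
hsv=cv2.cvtColor(im,cv2.COLOR_RGB2HSV)
def comps(m,lab,z,amin=60):
    n,l,st,ce=cv2.connectedComponentsWithStats(m.astype(np.uint8))
    for i in range(1,n):
        x,y=ce[i]
        if st[i,4]>amin and x0<x<x1 and y0<y<y1:
            r=cv2.minAreaRect(np.argwhere(l==i)[:,::-1].astype(np.float32))
            print(lab,st[i],ce[i].round(1),"rect",np.round(r[0],1),np.round(r[1],1),round(r[2],1),ray(s,*r[0],z).round(4))
comps(im.max(2)<55,"black",.123)
comps((hsv[...,0]>10)&(hsv[...,0]<24)&(hsv[...,1]>90)&(hsv[...,2]>110),"box",.052)
E
```

```text
black [228 160  22  29 175] [236.  171.5] rect [238.8 174. ] [19.8 29.5] 4.6 [ 0.599  -0.0528  0.123 ]
black [349 163  21  30  94] [363. 172.] rect [364.9 173.1] [34.7 16.5] 55.3 [ 0.5942 -0.3036  0.123 ]
black [347 170  11  22  64] [351.2 181.9] rect [351.9 180.5] [ 6.9 22.5] 10.6 [ 0.5796 -0.2766  0.123 ]
black [253 176   8  26  74] [258. 190.] rect [256.5 188.5] [25.  7.] 90.0 [ 0.5683 -0.0873  0.123 ]
black [205 201  15  16 221] [211.8 208.5] rect [212.  208.5] [15. 14.] 90.0 [0.5302 0.0006 0.123 ]
black [215 209  10  27  79] [221.4 223.6] rect [222.  222.6] [ 8.3 26.9] 13.5 [ 0.5018 -0.0187  0.123 ]
black [369 212   7  22  61] [372.8 223.1] rect [373.3 222.8] [ 5.8 21.5] 8.5 [ 0.4937 -0.3115  0.123 ]
black [302 219   8  11  62] [305.3 223.8] rect [305.5 224. ] [10.  7.] 90.0 [ 0.4948 -0.1803  0.123 ]
box [189 159  40   6 139] [208.7 161.7] rect [208.5 161.8] [39.1  4.9] 1.8 [0.6494 0.0158 0.052 ]
box [ 265  202   37   37 1018] [285.4 221.1] rect [283. 220.] [36. 36.] 90.0 [ 0.5167 -0.1412  0.052 ]
box [311 220  30  10 212] [326.4 224.1] rect [325.5 224.4] [29.6  8.8] 4.8 [ 0.505 -0.23   0.052]
```

View pics/topcrop.png

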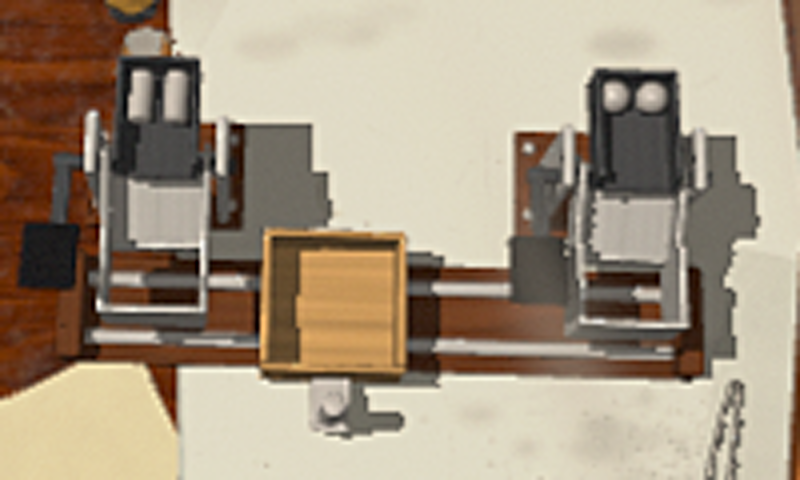

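The crop shows the box rim centred at (334,303), the post top at (334,400), the roller tab at (49,255), the ball tab at (538,268) and the two balls at (615,97) and (651,97). Next I compute their positions and check them against the sizes given.

```bash
python3 - <<'E'
from h import *
s=pickle.load(open("top.pkl","rb"))
f=lambda u,v,z:ray(s,200+u/4-.4,145+v/4-.4,z)
A=f(49,255,.123);B=f(538,268,.123);box=f(334,303,.052);post=f(332,400,.074)
d=(A-B)[:2];L=np.hypot(*d);y=d/L;x=np.array([y[1],-y[0]]);print("tabs",A,B,L,"yaw",np.degrees(np.arctan2(-y[0],y[1])))
print("box",box,"post",post,"post-box in rail",(post-box)[:2]@x,(post-box)[:2]@y)
sp=B[:2]-.05*y; print("along rail box->spoutline",(sp-box[:2])@y,"tab-box x",(B-box)[:2]@x)
pp=box[:2]-.058*x; print("post est",pp,"target",pp+y*((sp-box[:2])@y), "mid", (A+B)[:2]/2-.05*y, "x",x,"y",y)
c=f(334,303,.018);sd=pickle.load(open("side.pkl","rb"))
for n,p in dict(tab=B,post=[*pp,.074],box=box).items(): print(n,proj(sd,p)*800/512)
E
```

```text
tabs [0.53054188 0.00092404 0.123     ] [ 0.51774382 -0.23721608  0.123     ] 0.23848376758639173 yaw -3.0762144900240944
box [ 0.51595128 -0.14136095  0.052     ] post [ 0.46213782 -0.13715365  0.074     ] post-box in rail -0.053961704962326995 0.0013133829004232996
along rail box->spoutline -0.14562080334108585 tab-box x 0.00693395022587784
post est [ 0.45803486 -0.13824843] target [ 0.45022022 -0.28365939] mid [ 0.52145964 -0.16807397] x [ 0.99855903 -0.05366428] y [0.05366428 0.99855903]
tab [486.23708709 356.93230767]
post [378.52278453 369.5405695 ]
box [425.19430286 368.28092062]
```

Everything checks out: the tabs are 238 mm apart, the post stands 54–58 mm in front of the box, and the rail yaw is -3.1°. The box needs about 0.146 m towards -y. I'll travel high to the +y side of the post, with the fingers shut.

```bash
python3 -m inch '[{"x":-0.226,"y":-0.223,"wz":-20.6,"jaw":-1},{"x":-0.226,"y":-0.223,"wz":-20.6,"jaw":-1},{"x":-0.226,"y":-0.223,"wz":-20.6,"jaw":-1},{"x":-0.226,"y":-0.223,"wz":-20.6,"jaw":-1},{"x":-0.226,"y":-0.223,"wz":-20.6,"jaw":-1},{"x":-0.226,"y":-0.223,"wz":-20.6,"jaw":-1},{"x":-0.453,"y":-0.447,"wz":-20.6,"jaw":-1},{"x":-0.453,"y":-0.447,"wz":-20.6,"jaw":-1},{"x":-0.453,"y":-0.447,"wz":-20.6,"jaw":-1},{"x":-0.453,"y":-0.447,"wz":-20.6,"jaw":-1},{"x":-0.453,"y":-0.447,"wz":-20.6,"jaw":-1},{"x":-0.453,"y":-0.447,"wz":-20.6,"jaw":-1}]'
cat >> h.py <<'E'
def todo(env,T,yaw=-3.07):
    "tool-frame shift and wz to reach world T, tool down with tool y along the rail"
    s=env.read_state();R=np.array(s["ee_rot"]);d=R.T@(np.array(T)-s["ee_pos"])
    a=np.degrees(np.arctan2(R[1,1],R[0,1]));print(s["time"],"pos",np.round(s["ee_pos"],4),"shift",d.round(4),"wz",round(a-(90+yaw),2),"F",np.round(s["wrist_force"],1),s["grip_width"])
E
python3 -c "
from h import *;from cell import env;todo(env,[.456,-.088,.230])"
```

```text
0.1 pos [0.2209 0.503  0.2303] shift [-0.4529 -0.4466  0.0013] wz -20.63 F [ 0.  -0.4 -0.7] 1.0019746096155335$[0]: bad value
```

```bash
python3 -m inch '[{"x":-0.226,"y":-0.223,"z":0,"wx":0,"wy":0,"wz":-20.6,"jaw":-1}]'; python3 -c "
from h import *;from cell import env;todo(env,[.456,-.088,.230])"
```

```text
time: 0.18
ee_pos: [0.2305, 0.4711, 0.2296]
ee_rot: [[-0.962, 0.272, -0.005], [0.272, 0.962, 0.004], [0.006, 0.002, -1.0]]
wrist_force: [0.5, 1.1, 0.3]
grip_width: 0.881
grasp_force: 0.0
0.1833 pos [0.2305 0.4711 0.2296] shift [-0.369  -0.4767 -0.0037] wz -12.71 F [0.5 1.1 0.3] 0.880520601943783
```

```bash
python3 -m inch '[{"x":-0.369,"y":-0.477,"z":0,"wx":0,"wy":0,"wz":-12.7,"jaw":-1},{"x":-0.369,"y":-0.477,"z":0,"wx":0,"wy":0,"wz":-12.7,"jaw":-1},{"x":-0.369,"y":-0.477,"z":0,"wx":0,"wy":0,"wz":-12.7,"jaw":-1},{"x":-0.369,"y":-0.477,"z":0,"wx":0,"wy":0,"wz":-12.7,"jaw":-1},{"x":-0.369,"y":-0.477,"z":0,"wx":0,"wy":0,"wz":-12.7,"jaw":-1},{"x":-0.369,"y":-0.477,"z":0,"wx":0,"wy":0,"wz":-12.7,"jaw":-1},{"x":-0.369,"y":-0.477,"z":0,"wx":0,"wy":0,"wz":-12.7,"jaw":-1},{"x":-0.369,"y":-0.477,"z":0,"wx":0,"wy":0,"wz":-12.7,"jaw":-1},{"x":-0.369,"y":-0.477,"z":0,"wx":0,"wy":0,"wz":-12.7,"jaw":-1},{"x":-0.369,"y":-0.477,"z":0,"wx":0,"wy":0,"wz":-12.7,"jaw":-1},{"x":-0.369,"y":-0.477,"z":0,"wx":0,"wy":0,"wz":-12.7,"jaw":-1},{"x":-0.369,"y":-0.477,"z":0,"wx":0,"wy":0,"wz":-12.7,"jaw":-1}]'; python3 -c "
from h import *;from cell import env;todo(env,[.456,-.088,.230])"
```

```text
time: 1.18
ee_pos: [0.4169, -0.0028, 0.2312]
ee_rot: [[-0.998, 0.067, 0.0], [0.067, 0.998, 0.001], [-0.0, 0.001, -1.0]]
wrist_force: [0.7, 0.5, 0.0]
grip_width: -0.0
grasp_force: 0.0
1.1833 pos [ 0.4169 -0.0028  0.2312] shift [-0.0447 -0.0824  0.0012] wz -0.76 F [0.7 0.5 0. ] -0.00036255173403654413
```

```bash
python3 -m inch '[{"x":-0.04,"y":-0.06,"z":0,"wx":0,"wy":0,"wz":-0.7,"jaw":-1},{"x":-0.04,"y":-0.06,"z":0.03,"wx":0,"wy":0,"wz":-0.7,"jaw":-1},{"x":-0.04,"y":-0.06,"z":0.07,"wx":0,"wy":0,"wz":-0.7,"jaw":-1},{"x":-0.04,"y":-0.06,"z":0.1,"wx":0,"wy":0,"wz":-0.7,"jaw":-1},{"x":-0.04,"y":-0.06,"z":0.1,"wx":0,"wy":0,"wz":-0.7,"jaw":-1},{"x":-0.04,"y":-0.06,"z":0.1,"wx":0,"wy":0,"wz":-0.7,"jaw":-1}]'; python3 - <<'E'
from h import *;from cell import env,snapshot
todo(env,[.456,-.088,.057])
c=[cv2.resize(snapshot("top")["pixels"][130:280,190:390,::-1],(800,600),interpolation=cv2.INTER_CUBIC)]
cv2.imwrite("pics/t1.png",c[0])
E
```

```text
time: 1.68
ee_pos: [0.4512, -0.0632, 0.1301]
ee_rot: [[-0.998, 0.055, -0.005], [0.055, 0.998, -0.0], [0.005, -0.0, -1.0]]
wrist_force: [-0.3, 0.4, 0.5]
grip_width: 0.002
grasp_force: 0.0
1.6833 pos [ 0.4512 -0.0632  0.1301] shift [-0.0065 -0.0245  0.0731] wz -0.08 F [-0.3  0.4  0.5] 0.0019214056321852305
```

View pics/t1.png

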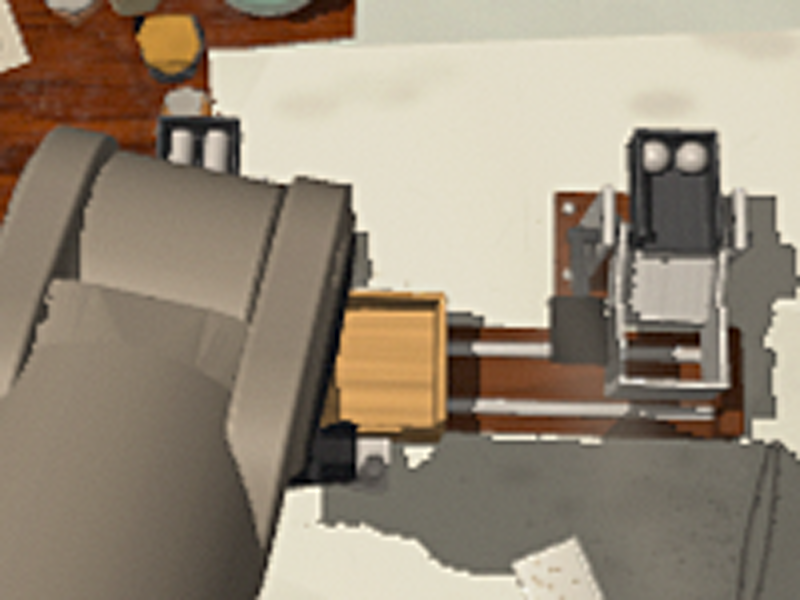

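The view shows the box rim's right part at (395,365), the post top at (375,465), the gripper to its +y side, and the ball tray at (672,190), untouched. Next I lower and push gently along the rail.

```bash
python3 -m inch '[{"x":-0.005,"y":0,"z":0.03,"wx":0,"wy":0,"wz":0,"jaw":-1},{"x":-0.005,"y":0,"z":0.06,"wx":0,"wy":0,"wz":0,"jaw":-1},{"x":-0.005,"y":0,"z":0.073,"wx":0,"wy":0,"wz":0,"jaw":-1},{"x":-0.005,"y":0,"z":0.073,"wx":0,"wy":0,"wz":0,"jaw":-1},{"x":-0.005,"y":-0.015,"z":0.073,"wx":0,"wy":0,"wz":0,"jaw":-1},{"x":-0.005,"y":-0.03,"z":0.073,"wx":0,"wy":0,"wz":0,"jaw":-1},{"x":-0.005,"y":-0.045,"z":0.073,"wx":0,"wy":0,"wz":0,"jaw":-1},{"x":-0.005,"y":-0.06,"z":0.073,"wx":0,"wy":0,"wz":0,"jaw":-1},{"x":-0.005,"y":-0.075,"z":0.073,"wx":0,"wy":0,"wz":0,"jaw":-1},{"x":-0.005,"y":-0.09,"z":0.073,"wx":0,"wy":0,"wz":0,"jaw":-1},{"x":-0.005,"y":-0.09,"z":0.073,"wx":0,"wy":0,"wz":0,"jaw":-1}]'; python3 - <<'E'
from h import *;from cell import env,snapshot
todo(env,[.446,-.263,.057])
cv2.imwrite("pics/t2.png",cv2.resize(snapshot("side")["pixels"][150:360,170:450,::-1],(800,600),interpolation=cv2.INTER_CUBIC))
E
```

```text
time: 2.65
ee_pos: [0.4555, -0.1572, 0.0617]
ee_rot: [[-0.998, 0.058, 0.007], [0.058, 0.998, -0.003], [-0.007, -0.003, -1.0]]
wrist_force: [0.0, -1.5, -0.1]
grip_width: 0.001
grasp_force: 0.0
2.65 pos [ 0.4555 -0.1572  0.0617] shift [ 0.0033 -0.1062  0.005 ] wz -0.26 F [ 0.  -1.5 -0.1] 0.0010374545187484716
```

View pics/t2.png

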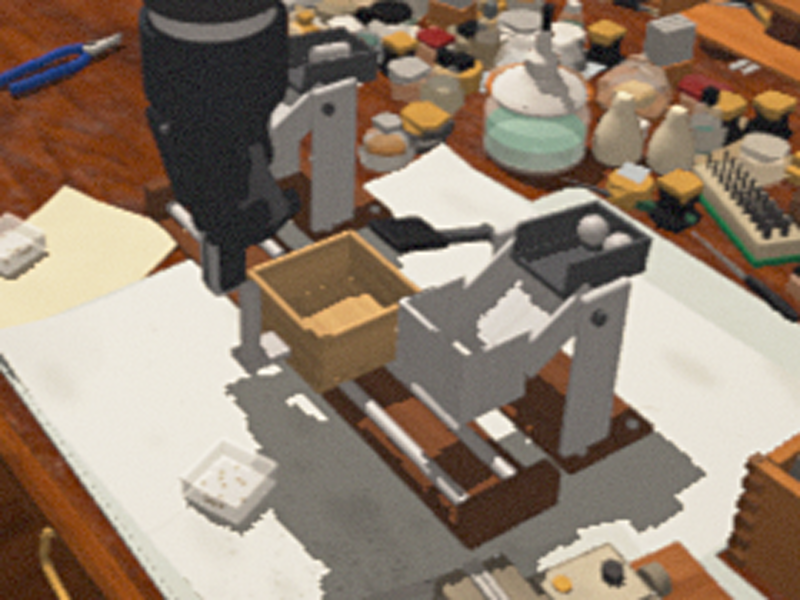

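The side view shows the fingers at (230,270) pushing the post at (248,320), with the box centred at (335,310) and partly towards the ball spout at (460,340). Both balls are still in their tray. I push on by about 0.105.

```bash
python3 -m inch '[{"x":0.004,"y":-0.015,"z":0,"wx":0,"wy":0,"wz":0,"jaw":-1},{"x":0.004,"y":-0.03,"z":0,"wx":0,"wy":0,"wz":0,"jaw":-1},{"x":0.004,"y":-0.045,"z":0,"wx":0,"wy":0,"wz":0,"jaw":-1},{"x":0.004,"y":-0.06,"z":0,"wx":0,"wy":0,"wz":0,"jaw":-1},{"x":0.004,"y":-0.075,"z":0,"wx":0,"wy":0,"wz":0,"jaw":-1},{"x":0.004,"y":-0.09,"z":0,"wx":0,"wy":0,"wz":0,"jaw":-1},{"x":0.004,"y":-0.097,"z":0,"wx":0,"wy":0,"wz":0,"jaw":-1},{"x":0.004,"y":-0.102,"z":0,"wx":0,"wy":0,"wz":0,"jaw":-1},{"x":0.004,"y":-0.102,"z":0,"wx":0,"wy":0,"wz":0,"jaw":-1}]'; python3 - <<'E'
from h import *;from cell import env,snapshot
todo(env,[.446,-.263,.057])
cv2.imwrite("pics/t3.png",cv2.resize(snapshot("side")["pixels"][150:360,170:450,::-1],(800,600),interpolation=cv2.INTER_CUBIC))
E
```

```text
time: 3.45
ee_pos: [0.4442, -0.2555, 0.0592]
ee_rot: [[-0.998, 0.055, 0.002], [0.055, 0.998, -0.001], [-0.002, -0.001, -1.0]]
wrist_force: [0.5, -0.1, -0.1]
grip_width: 0.002
grasp_force: 0.0
3.45 pos [ 0.4442 -0.2555  0.0592] shift [-0.0022 -0.0074  0.0022] wz -0.07 F [ 0.5 -0.1 -0.1] 0.0018459369249934044
```

View pics/t3.png

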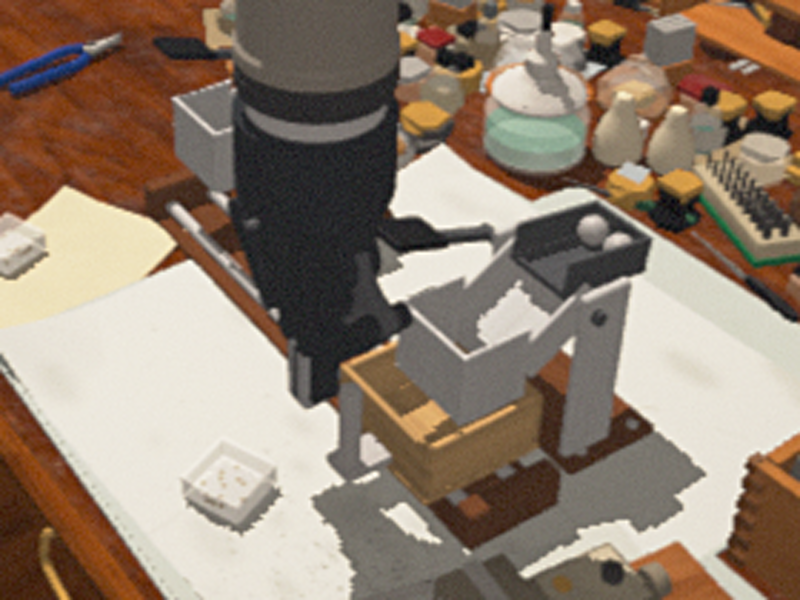

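The box has moved under the spout, with the post top at (350,388) just ahead of the fingertips at (315,400) and the balls still in the tray at (605,235). I check the post's position against its target.

```bash
python3 - <<'E'
from h import *
s=pickle.load(open("side.pkl","rb"))
p=ray(s,170+350*.35-.3,150+388*.35-.3,.074);print("post",p)
print("rim left corner",ray(s,170+341*.35-.3,150+366*.35-.3,.052),"near corner",ray(s,170+427*.35-.3,150+447*.35-.3,.052))
y=np.array([.0537,.9986]);x=np.array([.9986,-.0537]);t=np.array([.4502,-.2837])
print((p[:2]-t)@x,(p[:2]-t)@y)
c=t+.058*x
for a,b in((-.038,.038),(-.038,-.038)): print("exp corner",c+a*x+b*y)
E
```

```text
post [ 0.4525169 -0.2761137  0.074    ]
rim left corner [ 0.47428351 -0.24160213  0.052     ] near corner [ 0.47242749 -0.31284974  0.052     ]
0.0019062762495981437 0.007700100997644861
exp corner [ 0.4722126 -0.2468272]
exp corner [ 0.4681314 -0.3227208]
```

The box is about 7 mm short, so I push 9 mm more to the stop, back off, and rise.

```bash
python3 -m inch '[{"x":0,"y":-0.004,"z":0,"wx":0,"wy":0,"wz":0,"jaw":-1},{"x":0,"y":-0.008,"z":0,"wx":0,"wy":0,"wz":0,"jaw":-1},{"x":0,"y":-0.009,"z":0,"wx":0,"wy":0,"wz":0,"jaw":-1},{"x":0,"y":-0.009,"z":0,"wx":0,"wy":0,"wz":0,"jaw":-1},{"x":0,"y":-0.009,"z":0,"wx":0,"wy":0,"wz":0,"jaw":-1}]'; python3 -c "
from h import *;from cell import env;todo(env,[.446,-.263,.057])"
python3 -m inch '[{"x":0.005,"y":0.01,"z":0,"wx":0,"wy":0,"wz":0,"jaw":-1},{"x":0.01,"y":0.01,"z":-0.03,"wx":0,"wy":0,"wz":0,"jaw":-1},{"x":0.01,"y":0.01,"z":-0.07,"wx":0,"wy":0,"wz":0,"jaw":-1},{"x":0.01,"y":0.01,"z":-0.1,"wx":0,"wy":0,"wz":0,"jaw":-1},{"x":0.01,"y":0.01,"z":-0.1,"wx":0,"wy":0,"wz":0,"jaw":-1},{"x":0.01,"y":0.01,"z":-0.1,"wx":0,"wy":0,"wz":0,"jaw":-1}]'; python3 - <<'E'
from h import *;from cell import env,snapshot
todo(env,[.518,-.237,.16])
cv2.imwrite("pics/t4.png",cv2.resize(snapshot("side")["pixels"][150:360,170:450,::-1],(800,600),interpolation=cv2.INTER_CUBIC))
E
```

```text
time: 3.92
ee_pos: [0.4427, -0.2641, 0.0582]
ee_rot: [[-0.998, 0.055, -0.0], [0.055, 0.998, -0.0], [0.0, -0.0, -1.0]]
wrist_force: [-0.5, -0.3, 0.5]
grip_width: 0.002
grasp_force: 0.3
3.9167 pos [ 0.4427 -0.2641  0.0582] shift [-0.0032  0.0013  0.0012] wz -0.08 F [-0.5 -0.3  0.5] 0.0015095038463710758
time: 4.42
ee_pos: [0.4346, -0.2538, 0.1602]
ee_rot: [[-0.999, 0.054, 0.005], [0.054, 0.999, -0.001], [-0.005, -0.001, -1.0]]
wrist_force: [-0.6, -1.0, -0.5]
grip_width: -0.001
grasp_force: 0.0
4.4167 pos [ 0.4346 -0.2538  0.1602] shift [-0.0824  0.0213  0.0006] wz -0.05 F [-0.6 -1.  -0.5] -0.0010888632415269892
```

View pics/t4.png

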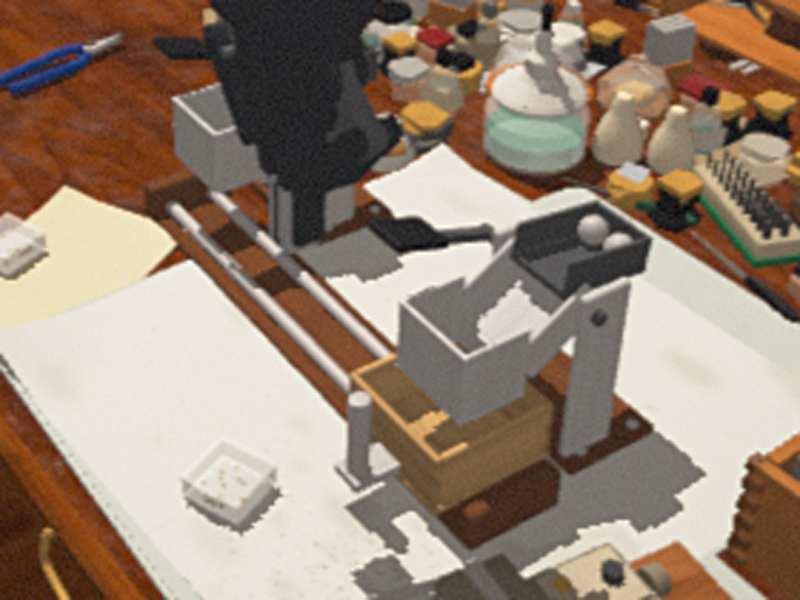

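The box now stands fully under the spout, with the post top at (359,398) and the rim's left corner at (352,372). The balls are still in the tray and the tab top is at (408,233), as predicted. I move above the tab.

```bash
python3 -m inch '[{"x":-0.02,"y":0.024,"z":0,"wx":0,"wy":0,"wz":0,"jaw":-1},{"x":-0.05,"y":0.024,"z":0,"wx":0,"wy":0,"wz":0,"jaw":-1},{"x":-0.082,"y":0.024,"z":0,"wx":0,"wy":0,"wz":0,"jaw":-1},{"x":-0.082,"y":0.024,"z":0.01,"wx":0,"wy":0,"wz":0,"jaw":-1},{"x":-0.082,"y":0.024,"z":0.02,"wx":0,"wy":0,"wz":0,"jaw":-1},{"x":-0.082,"y":0.024,"z":0.025,"wx":0,"wy":0,"wz":0,"jaw":-1},{"x":-0.082,"y":0.024,"z":0.025,"wx":0,"wy":0,"wz":0,"jaw":-1}]'; python3 - <<'E'
from h import *;from cell import env,snapshot
todo(env,[.518,-.234,.085])
s=snapshot("side");p=pickle.load(open("side.pkl","rb"))
q=ray(s,170+359*.35-.3,150+398*.35-.3,.074);print("post",q)
cv2.imwrite("pics/t5.png",cv2.resize(s["pixels"][150:360,170:450,::-1],(800,600),interpolation=cv2.INTER_CUBIC))
E
```

```text
time: 5.05
ee_pos: [0.5133, -0.2334, 0.1303]
ee_rot: [[-0.998, 0.057, -0.007], [0.057, 0.998, 0.002], [0.007, 0.002, -1.0]]
wrist_force: [0.1, -0.3, 0.2]
grip_width: -0.004
grasp_force: 0.0
5.05 pos [ 0.5133 -0.2334  0.1303] shift [-0.005  -0.0004  0.0452] wz -0.17 F [ 0.1 -0.3  0.2] -0.0041264472518269596
post [ 0.45169913 -0.2842915   0.074     ]
```

View pics/t5.png

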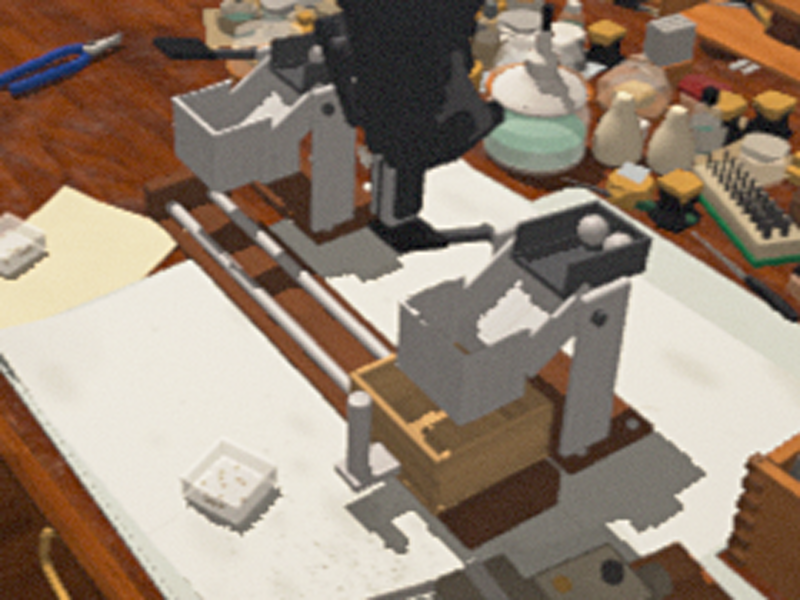

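The fingertips (400,215) are right above the ball tab (408,235), and the post is at y = -0.284, on its target. Now I press down.

```bash
python3 -m inch '[{"x":-0.003,"y":0.001,"z":0.006,"wx":0,"wy":0,"wz":0,"jaw":-1},{"x":-0.003,"y":0.001,"z":0.012,"wx":0,"wy":0,"wz":0,"jaw":-1},{"x":-0.003,"y":0.001,"z":0.018,"wx":0,"wy":0,"wz":0,"jaw":-1},{"x":-0.003,"y":0.001,"z":0.024,"wx":0,"wy":0,"wz":0,"jaw":-1},{"x":-0.003,"y":0.001,"z":0.03,"wx":0,"wy":0,"wz":0,"jaw":-1},{"x":-0.003,"y":0.001,"z":0.036,"wx":0,"wy":0,"wz":0,"jaw":-1},{"x":-0.003,"y":0.001,"z":0.042,"wx":0,"wy":0,"wz":0,"jaw":-1},{"x":-0.003,"y":0.001,"z":0.046,"wx":0,"wy":0,"wz":0,"jaw":-1},{"x":-0.003,"y":0.001,"z":0.046,"wx":0,"wy":0,"wz":0,"jaw":-1},{"x":-0.003,"y":0.001,"z":0.046,"wx":0,"wy":0,"wz":0,"jaw":-1}]'; python3 - <<'E'
from h import *;from cell import env,snapshot
todo(env,[.518,-.234,.085])
cv2.imwrite("pics/t6.png",cv2.resize(snapshot("side")["pixels"][150:360,170:450,::-1],(800,600),interpolation=cv2.INTER_CUBIC))
E
```

```text
time: 5.93
ee_pos: [0.5207, -0.2334, 0.0884]
ee_rot: [[-0.999, 0.055, 0.002], [0.055, 0.999, -0.0], [-0.002, -0.0, -1.0]]
wrist_force: [-1.0, 0.4, 7.6]
grip_width: 0.002
grasp_force: 3.6
5.9333 pos [ 0.5207 -0.2334  0.0884] shift [ 0.0027 -0.0008  0.0034] wz -0.06 F [-1.   0.4  7.6] 0.001999056971671258
```

View pics/t6.png

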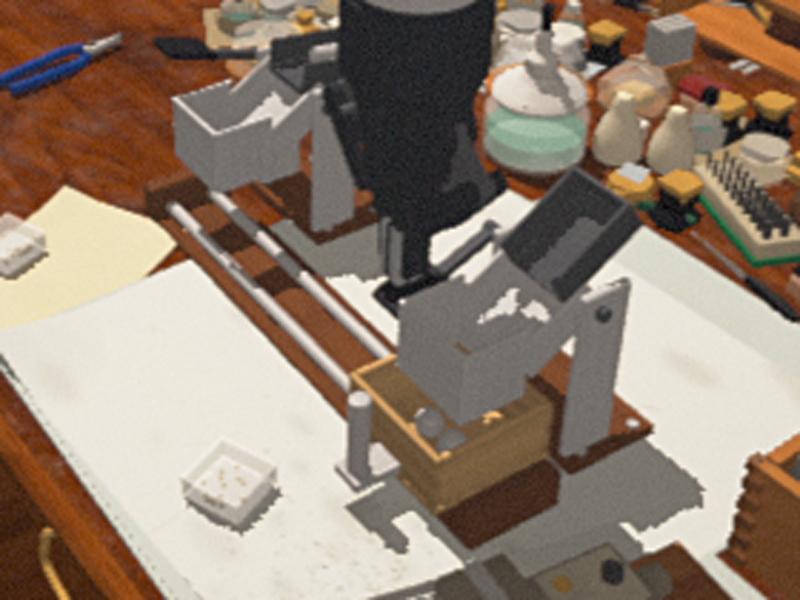

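The tray is fully tipped (570,235) and both balls lie in the box at (430,420) and (452,440). I withdraw straight up and check.

```bash
python3 -m inch '[{"x":0,"y":0,"z":-0.01,"wx":0,"wy":0,"wz":0,"jaw":-1},{"x":0,"y":0,"z":-0.03,"wx":0,"wy":0,"wz":0,"jaw":-1},{"x":0,"y":0,"z":-0.06,"wx":0,"wy":0,"wz":0,"jaw":-1},{"x":0,"y":0,"z":-0.09,"wx":0,"wy":0,"wz":0,"jaw":-1},{"x":0,"y":0,"z":-0.11,"wx":0,"wy":0,"wz":0,"jaw":-1},{"x":0,"y":0,"z":-0.11,"wx":0,"wy":0,"wz":0,"jaw":-1},{"x":0,"y":0,"z":-0.11,"wx":0,"wy":0,"wz":0,"jaw":-1},{"x":0,"y":0,"z":-0.11,"wx":0,"wy":0,"wz":0,"jaw":-1}]'; python3 - <<'E'
from h import *;from cell import env,snapshot
cv2.imwrite("pics/t7.png",cv2.resize(snapshot("side")["pixels"][150:360,170:450,::-1],(800,600),interpolation=cv2.INTER_CUBIC))
E
```

```text
time: 6.65
ee_pos: [0.5189, -0.2326, 0.1962]
ee_rot: [[-0.999, 0.055, -0.002], [0.055, 0.999, 0.001], [0.002, 0.001, -1.0]]
wrist_force: [-0.0, -0.5, -1.6]
grip_width: -0.002
grasp_force: 0.0
```

View pics/t7.png

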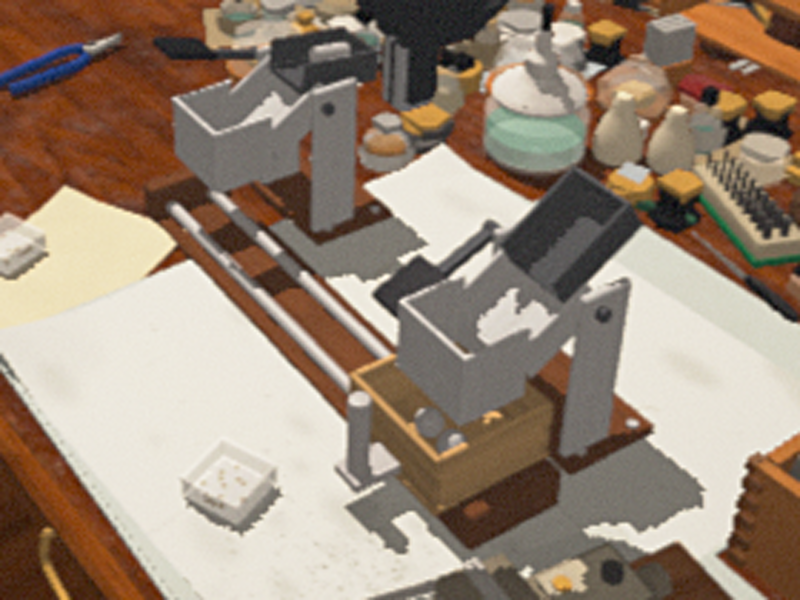

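The tray stays tipped (570,235), both balls are in the box (430,420 and 455,440), the roller tray is level (325,55), and the arm is clear.

```bash
python3 -c "
from cell import finish_job;print(finish_job())"
```

```text
the job is handed in; nothing more can be done
None
```

The job is handed in: the last picture shows the box under the balls' spout with both balls in it, their tray fully tipped, the roller tray level and the arm clear; the hand-in returned no verdict.

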